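# Unclip the casserole and lay its lid in the thali

## Task

Turn the casserole's lever clip a quarter turn until it drops into its open detent, while the lid is still in place. Then lift the lid off by its knob and set it down gently, right way up and flat, in the middle of the thali; leave the clip open and the other things standing where they are.

Things in the scene. Friction and masses are not known exactly. Their poses are not given: they have to be found in the camera images.
- casserole: Round insulated steel casserole, 190 mm across, 100 mm high to its rim, fixed to the table. Origin: centre of its underside; z up. The clip is on the side its -x axis points to, pivot 128 mm from the centre and 92 mm up. Two black carrying handles at +y and -y, 123 mm from the centre, 70 mm up.
- clip (a joint): Angle of the lever clip (rad). 0: locked detent, its tongue lies over the lid's rim; 1.571: open detent, tongue clear of the lid. Grows anticlockwise, seen by someone looking at the handle. An over-centre spring draws it to the nearer detent; it takes up to about 0.2 N m. The detents are also its end stops.
- clip_grip (a point): Grip point on the clip's rotation axis, in its black bar handle. z: the axis, out of the handle; it leans 28 deg from vertical, away from the casserole. Bar: 70 mm long along x (35 each way), 14 mm thick along y, from 18 mm below to 12 mm above this point along z. The 30 mm wide steel tongue reaches 55 mm along +x, 29 to 33 mm below. At 0 rad x points up over the lid; x and y turn with the clip.
- lid: Round steel lid, 200 mm across, 92 mm high with knob, about 0.45 kg, loose. Origin: centre of the underside of its plug (156 mm across, 12 mm deep, about 7 mm play all round in the casserole's mouth); z up. On the casserole its origin is 88 mm above the table. Its sloping steel top ends 50 mm above its origin.
- lid_knob (a point): Centre of the lid's round black knob: 42 mm diameter, 30 mm high (15 mm above and below this point), 77 mm above the lid's origin; under it a thin stem down to the lid's top, 27 mm below this point.
- thali: Round steel thali (flat tray with a low rim), 280 mm across, rim 22 mm high, floor 4 mm thick and about 260 mm across inside, loose, 0.7 kg. Origin: centre of its underside. A lid lying in it has its origin 4 mm above the thali's.
- katori_a: White ceramic katori (small bowl), 90 mm across, 40 mm high; origin centre of underside. Leave alone.
- katori_b: A second such katori, 90 mm across, 40 mm high; origin centre of underside. Leave alone.
- ladle: Steel sambar ladle lying flat, handle 200 mm along its x axis and 24 mm high, cup 72 mm across centred 128 mm along +x; origin under the middle of the handle. Leave alone.
- tumbler: Steel tumbler, 72 mm across, 105 mm high; origin centre of underside. Leave alone.
- spice_box: Round steel spice box, 154 mm across, 73 mm high with its small knob; origin centre of underside. Leave alone.
- pickle_jar: Glass jar, 80 mm across, 120 mm high; origin centre of underside. Leave alone.
Not all that is in view belongs to the job. What is shaped like the lid but brown is not meant.

How it is judged:
On the way, in this order (a step that is already met when the one before it is completed fails the run):
1. the clip is in its open detent while the lid still sits on the casserole (value of joint clip above 1.42 rad and horizontal distance between lid and casserole below 0.012 m and z of lid in the frame of casserole below 0.096 m), for 0.2 s.
2. the lid is lifted clear of the casserole with the clip open (z of lid in the frame of casserole above 0.11 m and value of joint clip above 1.2 rad), for 0.1 s.
At the end, for the whole second after the job is handed in: The lid lies right way up and flat (within 0.08 rad) on the thali's floor, its centre within 35 mm of the thali's centre, at rest and released; the thali stands flat on the table; the clip is still in its open detent (above 1.42 rad) (horizontal distance between lid and thali below 0.035 m and z of lid in the frame of thali between 0 and 0.01 m and angle between lid's own z axis and vertical below 0.08 rad and angle between thali's own z axis and vertical below 0.06 rad and linear speed of each of lid, thali below 0.02 m/s and height (world z) of thali below 0.01 m and value of joint clip above 1.42 rad and contact force between the fingers and lid below 0.2 N and contact force between the fingers and casserole below 0.2 N); the robot touches nothing.
It fails at once if a bystander is pushed more than 30 mm (distance of any of katori_a, katori_b, ladle, tumbler, spice_box, pickle_jar from where it was at the start of the episode above 0.03 m).
It fails at once if a bystander is tipped over (angle between any of katori_a, katori_b, ladle, tumbler, spice_box, pickle_jar's own z axis and vertical above 0.5 rad).
It fails at once if the thali is pushed more than 50 mm (distance of thali from where it was at the start of the episode above 0.05 m).
It fails at once if the lid is dropped from a height (height (world z) of lid above 0.03 m and linear speed of lid above 0.45 m/s and contact force between the fingers and lid below 0.1 N).
It fails at once if the lid is set down hard on the thali (contact force between lid and thali above 60 N).
It also fails if it takes over 66 s, if anything falls off the work surface, if the arm or the gripper's body presses on something with over 40 N, if the wrist force passes 120 N, or if a joint passes its speed limit or range.

## Robot

A 7-joint arm with a two-finger parallel gripper is mounted at the origin on the work surface. World frame = base frame: x ahead of the robot, y to its left, z up, the work surface at z = 0. Lengths are in m, angles in rad, forces in N, time in s.
With the tool pointing down it reaches from about 0.425 to 0.875 m from the base axis. Payload 4.7 kg.
Tool frame: the origin (TCP) lies at the centre of the arm's flange, where the gripper is bolted on; the fingertips stand 182 mm ahead of it and the grasp point (between the pads) lies ahead of it (ctrl.hold_point_z is the z of the grasp point in the tool frame, in m); z points along the fingers, y is the direction in which the jaws open and shut (so a half turn about z gives the same grasp; the last joint's range is limited). The gripper opens to 87 mm and grips with 3 to 60 N. Pads are 19 mm wide; open, the fingers measure 117 mm over their backs; the gripper's body (75 mm by 190 mm) begins 51 mm behind the grasp point.
Start: joints at [1.164, 0.321, -0.07, 1.45, 0.023, 1.371, -0.057], TCP at [0.266, -0.593, 0.405] pointing down, gripper open.
Joint ranges: [-2.86, 2.86], [-0.3, 2.09], [-1.38, 1.24], [0.06, 2.45], [-1.56, 4.7], [0.09, 2.05], [-2.69, 2.69]. Speed limits (rad/s): [2.57, 2.57, 3.14, 3.14, 3.14, 3.14, 3.14].

## Interface

Orientations are given as a rotation vector (axis times angle).
In Python, from bench import get_state, imaging, workorder, ctrl gives the robot as it stands.
- The arm moves only by the tool step_arm, never from a script. Its argument "increments" is a list of rows, each an object of numbers: "claw": the opening, from 0 (shut) to 1 (fully open); "tx", "ty", "tz": the shift along the tool's x, y, z in m; "spin": the turn about the tool's z in degrees. A call has 1 to 8 rows; each row is the pose to reach, as a shift and turn from the pose commanded when the call began, along the tool's axes at that moment; what a row does not reach only later rows make up. A row lasts 1/12 s, in which the tool goes at most 41.7 mm and 7.16 degrees, less where a joint would pass 70% of its speed; a pose out of reach is approached as far as the arm can. A call with a gripper value outside its range is refused whole. The fingers move at their own pace and stop on an object; "force" is the grip in N (left out, the last holds). Time passes only in rows, so rows that repeat a pose let the fingers close. It gives the time, the measured TCP pose, the force and the opening at its end, in the units of the state.
- get_state(): the state, without advancing time (a new reading comes with each control period).
- imaging.get_image(name): name is "scene" or "top"; returns the picture (480x640x3 uint8, blue, green, red); there is no depth.
- imaging.camera_params(name): a dict with "intrinsics" (3x3 intrinsics, pixels), "camera_from_world" (4x4, takes a point from world to camera coordinates). Camera axes: x right, y down, z forward; pixel columns grow to the right and rows downward; lengths in m; the calibration is good to about 2 mm. A picture is of the moment at which its call begins. camera_params takes no time and is no camera call.
- workorder.close_job(): hands the job in, once; it reports no verdict.
The state is a dict: "time": time; "joint_positions": joint angles; "qd": joint speeds; "joint_torque": joint torques, N m; "position": TCP position; "tool_rot": TCP orientation; "ft_force": force on the tool from outside, world axes, zero at the start; "torque": the same for the moment, N m; "grip_width": opening from 0.0 (shut) to 1.0 (fully open).
Only numpy, scipy, OpenCV 4.12 (cv2) and the standard library are available. Lean on these libraries where they do the work, as an engineer would, in place of code of your own. Each camera call takes 0.05 s, during which the arm holds its last target. There are 200 camera calls.

## Working session

There is one attempt and no reset: what is moved stays moved. The work goes in short steps, Python scripts to look and compute and a tool call to move; the robot and the scene stay as the last step left them, time stands still between calls to the robot, and variables do not carry over. Pictures are saved under pics/ and viewed, on a budget of 10 in all, crops included, one or two more only if the job needs it, and the job is handed in when it is done.

Besides the shell and the picture viewer there is one more tool, called after "Call:" as name(argument=value, ...) on one line, values as JSON. step_arm: Moves the arm, as the interface text tells. Its arguments: {"type":"object","properties":{"increments":{"type":"array"},"force":{"type":"number"}},"required":["increments"]}

```bash
mkdir -p pics; ls
python3 - <<'E'
from bench import get_state, imaging, ctrl
import cv2,numpy as np
for n in("scene","top"):
    cv2.imwrite(f"pics/{n}0.png",imaging.get_image(n)); p=imaging.camera_params(n); print(n,np.round(p["intrinsics"],1).tolist(),np.round(p["camera_from_world"],4).tolist())
print(ctrl.hold_point_z, get_state())
E
```

```text
pics
scene [[525.1, 0.0, 320.8], [0.0, 525.1, 241.8], [0.0, 0.0, 1.0]] [[0.6465, 0.7629, -0.0065, -0.2912], [0.6643, -0.5672, -0.4868, -0.2528], [-0.3751, 0.3104, -0.8735, 1.7438], [0.0, 0.0, 0.0, 1.0]]
top [[488.0, 0.0, 324.5], [0.0, 488.0, 232.4], [0.0, 0.0, 1.0]] [[-0.0293, -0.9992, -0.0274, 0.0336], [-0.9935, 0.0322, -0.1094, 0.4278], [0.1102, 0.024, -0.9936, 1.551], [0.0, 0.0, 0.0, 1.0]]
0.1635 {'time': 0.1, 'joint_positions': array([ 1.16407797,  0.32177723, -0.07007707,  1.451552  ,  0.02259764,
        1.3707788 , -0.05688078]), 'qd': array([-0.0008927 , -0.00118558, -0.00103422, -0.00542299, -0.00149982,
        0.00063323,  0.00042611]), 'joint_torque': array([-5.58576903e-04, -4.92573345e+01, -4.05927720e-01, -3.13399315e+01,
       -6.41170051e-02,  3.94251966e-02,  6.51048231e-05]), 'position': array([ 0.26542646, -0.59314603,  0.40375263]), 'tool_rot': array([-3.07066136e+00, -6.55865049e-01,  7.06965192e-04]), 'ft_force': array([-0.04832415, -0.26702886,  0.63430203]), 'torque': array([ 0.03109727, -0.02379407, -0.03180446]), 'grip_width': 1.0032735103261479}
```

View pics/scene0.png

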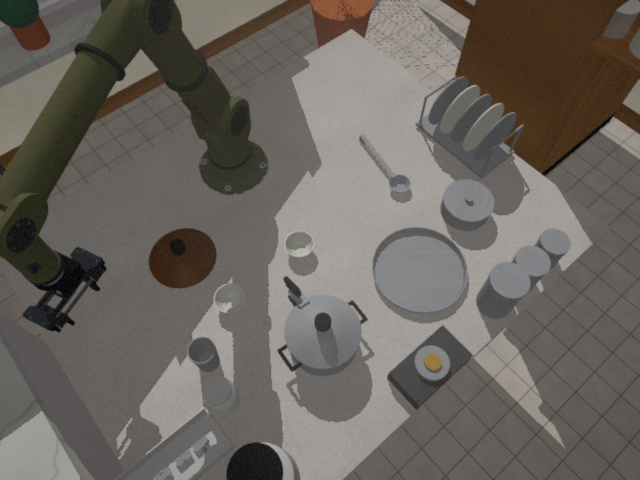

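View pics/top0.png

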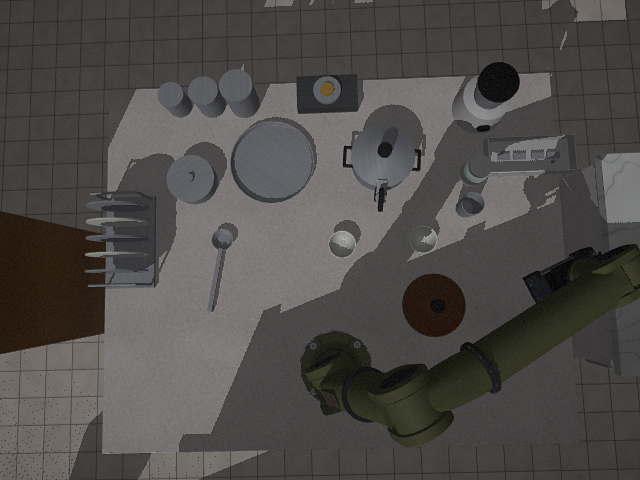

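Candidates for the lid: steel lid with a black knob and clip at scene (323,322) / top (385,150); the brown lid at scene (183,257) / top (434,305) (decoy); the spice box at scene (468,203) / top (192,178), which is steel with a steel knob. By the description I choose the first. The thali is at top (274,160), the ladle, katoris, tumbler and jar stand apart. Next: measure, with a close crop.

```bash
cat > h.py <<'E'
from bench import get_state, imaging, ctrl, workorder
import cv2,numpy as np
P={n:imaging.camera_params(n) for n in("scene","top")}
def ray(n,uv):
    K=P[n]["intrinsics"];T=P[n]["camera_from_world"];R=T[:3,:3]
    return -R.T@T[:3,3], R.T@np.linalg.solve(K,[*uv,1])
def plane(n,uv,z):
    c,d=ray(n,uv); return c+d*(z-c[2])/d[2]
def tri(a,b):
    (c,d),(e,f)=ray("scene",a),ray("top",b); s=np.linalg.lstsq(np.c_[d,-f],e-c,rcond=None)[0]
    p,q=c+d*s[0],e+f*s[1]; return (p+q)/2,np.linalg.norm(p-q)
def proj(n,X):
    T=P[n]["camera_from_world"];x=P[n]["intrinsics"]@(T[:3,:3]@np.asarray(X)+T[:3,3]); return x[:2]/x[2]
def dark(n,img,box,th=45,amin=15):
    x0,y0,x1,y1=box; m=(img[y0:y1,x0:x1].max(2)<th).astype(np.uint8)
    k,l,s,c=cv2.connectedComponentsWithStats(m)
    return [(s[i,4],s[i,:4].tolist(),(c[i]+[x0,y0]).round(1)) for i in range(1,k) if s[i,4]>=amin]
E
python3 - <<'E'
from h import *
s=cv2.imread("pics/scene0.png");t=cv2.imread("pics/top0.png")
for n,i,b in(("scene",s,(265,265,380,380)),("top",t,(335,110,430,225))):
    for r in dark(n,i,b): print(n,r)
a=cv2.resize(s[265:385,265:385],(480,480),interpolation=cv2.INTER_CUBIC)
b=cv2.resize(t[110:230,330:450],(480,480),interpolation=cv2.INTER_CUBIC)
cv2.imwrite("pics/crop0.png",np.hstack([a,b])[:, :][:,::1] if 0 else cv2.resize(np.hstack([a,b]),(800,400)))
# thali rim: top image, contours by brightness
g=cv2.cvtColor(t,cv2.COLOR_BGR2GRAY)
c=cv2.HoughCircles(cv2.GaussianBlur(g,(5,5),0)[100:220,215:335],cv2.HOUGH_GRADIENT,1,30,param1=80,param2=20,minRadius=36,maxRadius=50)
for x,y,r in c[0][:4]: print("thali",x+215,y+100,r,plane("top",(x+215,y+100),.022))
E
```

```text
top (np.int32(178), [43, 32, 15, 16], array([384.5, 149.1]))
top (np.int32(88), [8, 36, 10, 22], array([345.8, 156.6]))
top (np.int32(81), [77, 39, 9, 22], array([417.5, 159.8]))
top (np.int32(119), [43, 77, 7, 25], array([380.7, 198.7]))
thali 275.5 157.5 41.4 [0.682273  0.1745228 0.022    ]
```

View pics/crop0.png

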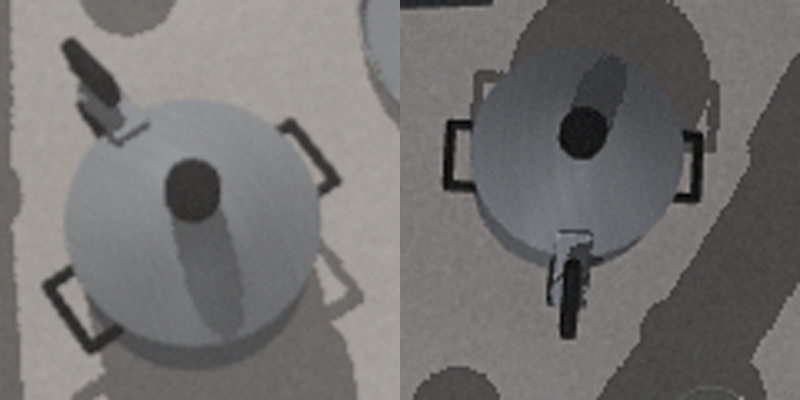

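The crop confirms it: steel lid, black knob (top 384.5,149.1; scene ≈323,322), and the black clip bar pointing to the robot (top 381,199; scene ≈292,288). I'll triangulate these now.

Run:
```python
from h import *
s=cv2.imread("pics/scene0.png");t=cv2.imread("pics/top0.png")
for r in dark("scene",s,(265,265,380,380),62): print(r)
D=dark("scene",s,(265,265,380,380),62)
kn=min(D,key=lambda r:np.hypot(*(r[2]-[323,322]))); cl=min(D,key=lambda r:np.hypot(*(r[2]-[292,287])))
print("knob",tri(kn[2],(384.5,149.1)),"bar",tri(cl[2],(380.7,198.7)))
# handles on plane z~.07
hl=plane("top",(345.8,156.6),.07);hr=plane("top",(417.5,159.8),.07);print("handles",hl,hr,(hl+hr)/2,np.linalg.norm(hl-hr), "yaw of y",np.arctan2(*(hl-hr)[[1,0]])-np.pi/2)
# thali two-view ellipse: bright mask in scene
for n,i,b,z in(("scene",s,(360,215,480,325),.022),("top",t,(222,108,326,212),.022)):
    x0,y0,x1,y1=b;e=cv2.Canny(cv2.GaussianBlur(i[y0:y1,x0:x1],(3,3),0),30,80)
    c=max(cv2.findContours(cv2.dilate(e,np.ones((3,3))),cv2.RETR_EXTERNAL,cv2.CHAIN_APPROX_NONE)[0],key=cv2.contourArea)
    w=np.array([plane(n,p[0]+[x0,y0],z)[:2] for p in cv2.convexHull(c)],np.float32)
    print(n,"thali",cv2.minEnclosingCircle(w),cv2.fitEllipse(w))
```

```text
(np.int32(123), [19, 12, 17, 20], array([292.3, 287. ]))
(np.int32(18), [24, 31, 7, 10], array([292.3, 301.1]))
(np.int32(51), [84, 37, 18, 21], array([358.9, 312. ]))
(np.int32(224), [50, 49, 16, 18], array([322.5, 322. ]))
(np.int32(108), [14, 81, 23, 25], array([288.3, 359.5]))
knob (array([ 0.65692289, -0.16880543,  0.16609074]), np.float64(0.0010070068728381947)) bar (array([ 0.51615156, -0.15538178,  0.11886747]), np.float64(0.0017313195256276998))
handles [ 0.6638852 -0.0557285  0.07     ] [ 0.64518176 -0.2821367   0.07      ] [ 0.65453348 -0.1689326   0.07      ] 0.22717941770239425 yaw of y -0.08242225134694214
scene thali ((0.6927188634872437, 0.22693492472171783), 0.1990266591310501) ((0.6820918321609497, 0.2150246798992157), (0.31208160519599915, 0.38527554273605347), 11.754093170166016)
top thali ((0.6765815019607544, 0.18104055523872375), 0.1535007655620575) ((0.6772924661636353, 0.18169397115707397), (0.29097574949264526, 0.3066062927246094), 50.025421142578125)
```

```bash
cat >> h.py <<'E'
from scipy.spatial.transform import Rotation as Ro
CX=np.array([.996,-.09]);CY=np.array([.09,.996]);G=np.array([.515,-.156])
def go(*pts,yaw=None):
    """pts world TCP xyz; yaw: wanted heading (deg) of tool y, mod 180"""
    s=get_state();R=Ro.from_rotvec(s["tool_rot"]).as_matrix();y=np.degrees(np.arctan2(R[1,1],R[0,1]))
    sp=0 if yaw is None else -((yaw-y+90)%180-90)
    print("now",s["position"].round(4),"ydir %.1f"%y,"F",s["ft_force"].round(1),"w %.3f"%s["grip_width"],"t %.2f"%s["time"],"q7 %.2f"%s["joint_positions"][6],"zax",R[:,2].round(3),"spin %.1f"%sp)
    for p in pts: print((R.T@(np.array(p)-s["position"])).round(4))
def cl(a,b,z): return [*(G+CX*a+CY*b),z]
E
python3 -c "
from h import *
go(cl(-.024,.04,.404),cl(-.024,.04,.277),yaw=84.8)"
```

```text
now [ 0.2654 -0.5931  0.4038] ydir -65.9 F [-0.  -0.3  0.6] w 1.003 t 0.10 q7 -0.06 zax [-0.001  0.002 -1.   ] spin 29.3
[ 4.050e-01 -3.437e-01  3.000e-04]
[ 0.405  -0.3434  0.1273]
```

Call:
step_arm(increments=[{"tx":0.03,"ty":-0.025,"spin":4,"claw":0},{"tx":0.06,"ty":-0.05,"spin":9,"claw":0},{"tx":0.09,"ty":-0.075,"spin":14,"claw":0},{"tx":0.12,"ty":-0.1,"spin":20,"claw":0},{"tx":0.15,"ty":-0.125,"spin":25,"claw":0},{"tx":0.18,"ty":-0.15,"spin":29.3,"claw":0},{"tx":0.21,"ty":-0.175,"spin":29.3,"claw":0},{"tx":0.235,"ty":-0.2,"spin":29.3,"claw":0}], force=20)

```text
invalid input at $.increments[0]: expected keys claw, tx, ty, tz, spin
```

```bash
python3 -c "
from h import *
go(cl(-.024,.04,.404),cl(-.024,.04,.277),yaw=84.8)"
```

```text
now [ 0.2654 -0.5931  0.4038] ydir -65.9 F [-0.  -0.3  0.6] w 1.003 t 0.10 q7 -0.06 zax [-0.001  0.002 -1.   ] spin 29.3
[ 4.050e-01 -3.437e-01  3.000e-04]
[ 0.405  -0.3434  0.1273]
```

All keys are required.

Call:
step_arm(increments=[{"tx":0.03,"ty":-0.025,"tz":0,"spin":4,"claw":0},{"tx":0.06,"ty":-0.05,"tz":0,"spin":9,"claw":0},{"tx":0.09,"ty":-0.075,"tz":0,"spin":14,"claw":0},{"tx":0.12,"ty":-0.1,"tz":0,"spin":20,"claw":0},{"tx":0.15,"ty":-0.125,"tz":0,"spin":25,"claw":0},{"tx":0.18,"ty":-0.15,"tz":0,"spin":29.3,"claw":0},{"tx":0.21,"ty":-0.175,"tz":0,"spin":29.3,"claw":0},{"tx":0.235,"ty":-0.2,"tz":0,"spin":29.3,"claw":0}], force=20)

```text
time: 0.77
position: [0.3993, -0.3122, 0.4045]
tool_rot: [-3.138, 0.14, -0.0]
ft_force: [1.0, 1.5, 0.2]
grip_width: 0.479
```

```bash
python3 -c "
from h import *
go(cl(-.024,.04,.404),cl(-.024,.04,.277),yaw=84.8)"
```

```text
now [ 0.3993 -0.3122  0.4045] ydir -95.1 F [1.  1.5 0.2] w 0.479 t 0.77 q7 -1.05 zax [ 0.  0. -1.] spin 0.1
[ 0.0773 -0.2059  0.0006]
[ 0.0773 -0.2059  0.1276]
```

Call:
step_arm(increments=[{"tx":0.012,"ty":-0.032,"tz":0,"spin":0,"claw":0},{"tx":0.024,"ty":-0.064,"tz":0,"spin":0,"claw":0},{"tx":0.036,"ty":-0.096,"tz":0,"spin":0,"claw":0},{"tx":0.048,"ty":-0.128,"tz":0,"spin":0,"claw":0},{"tx":0.06,"ty":-0.16,"tz":0.0,"spin":0,"claw":0},{"tx":0.07,"ty":-0.19,"tz":0,"spin":0,"claw":0},{"tx":0.077,"ty":-0.205,"tz":0.02,"spin":0,"claw":0},{"tx":0.077,"ty":-0.205,"tz":0.05,"spin":0,"claw":0}])

```text
time: 1.43
position: [0.4963, -0.1127, 0.3571]
tool_rot: [-3.139, 0.13, -0.012]
ft_force: [1.0, 0.1, 0.3]
grip_width: 0.007
```

Run:
```python
from h import *
for n in("scene","top"): cv2.imwrite(f"pics/{n}1.png",imaging.get_image(n))
s=cv2.imread("pics/scene1.png");t=cv2.imread("pics/top1.png")
cv2.imwrite("pics/c1.png",np.hstack([cv2.resize(s[210:350,230:370],(400,400)),cv2.resize(t[100:240,310:450],(400,400))]))
go(cl(-.024,.04,.277),yaw=84.8)
```

```text
now [ 0.4919 -0.1164  0.3504] ydir -95.0 F [-1.3 -0.   0.1] w 0.002 t 1.53 q7 -1.51 zax [-0.009  0.002 -1.   ] spin 0.2
[ 0.0032 -0.0025  0.0734]
```

View pics/c1.png

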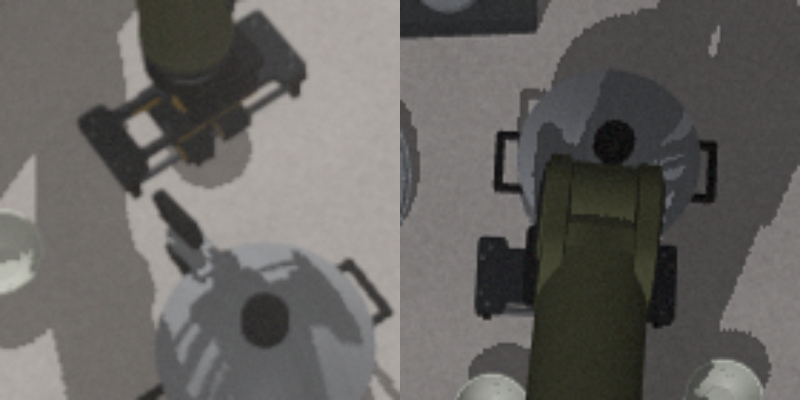

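The view shows the shut fingers left of (on the +y side of) the bar, with the knob untouched. I'll descend next to the bar.

Call:
step_arm(increments=[{"tx":0.003,"ty":-0.002,"tz":0.02,"spin":0,"claw":0},{"tx":0.003,"ty":-0.002,"tz":0.04,"spin":0,"claw":0},{"tx":0.003,"ty":-0.002,"tz":0.06,"spin":0,"claw":0},{"tx":0.003,"ty":-0.002,"tz":0.073,"spin":0,"claw":0},{"tx":0.003,"ty":-0.002,"tz":0.073,"spin":0,"claw":0},{"tx":0.003,"ty":-0.002,"tz":0.073,"spin":0,"claw":0}])

```text
time: 2.03
position: [0.4965, -0.1168, 0.2822]
tool_rot: [3.138, -0.145, -0.001]
ft_force: [0.3, -0.1, 0.1]
grip_width: 0.005
```

Run:
```python
from h import *
go(*[cl(a/1e3,b/1e3,.277) for a,b in((-24,22),(-30,5.5),(-30.6,-3.5),(-29,-12.4),(-25,-20.3),(-20,-27))],yaw=84.8)
```

```text
now [ 0.4965 -0.1168  0.2822] ydir -95.3 F [ 0.3 -0.1  0.1] w 0.005 t 2.03 q7 -1.55 zax [-0.001 -0.    -1.   ] spin -0.1
[-0.002   0.0154  0.0052]
[-0.008   0.0319  0.0052]
[-0.0086  0.0409  0.0052]
[-0.007   0.0498  0.0052]
[-0.0029  0.0577  0.0052]
[0.0021 0.0644 0.0052]
```

Call:
step_arm(increments=[{"tx":-0.002,"ty":0.008,"tz":0.005,"spin":0,"claw":0},{"tx":-0.002,"ty":0.015,"tz":0.005,"spin":0,"claw":0},{"tx":-0.004,"ty":0.021,"tz":0.005,"spin":0,"claw":0},{"tx":-0.006,"ty":0.027,"tz":0.005,"spin":0,"claw":0},{"tx":-0.008,"ty":0.032,"tz":0.005,"spin":0,"claw":0}])

```text
time: 2.45
position: [0.4877, -0.1416, 0.2775]
tool_rot: [-3.129, 0.135, -0.006]
ft_force: [4.1, 17.7, -0.2]
grip_width: 0.005
```

Call:
step_arm(increments=[{"tx":0,"ty":0.005,"tz":0,"spin":0,"claw":0},{"tx":0,"ty":0.009,"tz":0,"spin":0,"claw":0},{"tx":0.001,"ty":0.014,"tz":0,"spin":0,"claw":0},{"tx":0.002,"ty":0.018,"tz":0,"spin":0,"claw":0}])

```text
time: 2.78
position: [0.4861, -0.1668, 0.2773]
tool_rot: [3.137, -0.145, 0.001]
ft_force: [-0.7, 0.5, -0.3]
grip_width: 0.005
```

Run:
```python
from h import *
go(*[cl(a/1e3,b/1e3,.277) for a,b in((-25,-20.3),(-20,-27))],yaw=84.8)
for n in("scene","top"): cv2.imwrite(f"pics/{n}2.png",imaging.get_image(n))
s=cv2.imread("pics/scene2.png")
cv2.imwrite("pics/c2.png",cv2.resize(s[240:360,240:360],(500,500)))
```

```text
now [ 0.4861 -0.1668  0.2773] ydir -95.3 F [-0.7  0.5 -0.3] w 0.005 t 2.78 q7 -1.44 zax [ 0.001 -0.001 -1.   ] spin -0.1
[0.0029 0.0069 0.0003]
[0.0079 0.0136 0.0003]
```

View pics/c2.png

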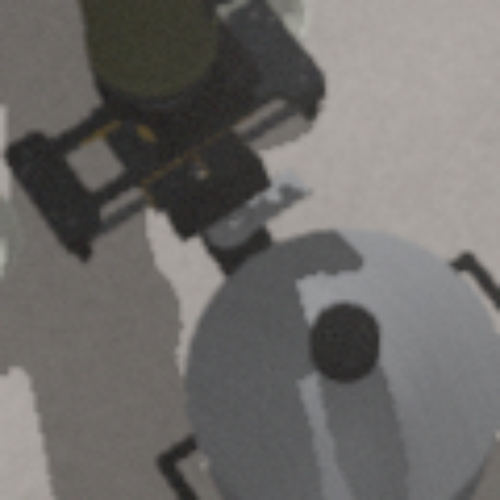

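The tongue now lies tangentially, clear of the lid (crop ≈(265,215)), and the push force has gone: it snapped over. I'll nudge against the stop, then rise and move to the knob.

Call:
step_arm(increments=[{"tx":0.002,"ty":0.004,"tz":0,"spin":0,"claw":0},{"tx":0.004,"ty":0.008,"tz":0,"spin":0,"claw":0},{"tx":0.006,"ty":0.011,"tz":0,"spin":0,"claw":0},{"tx":0.006,"ty":0.011,"tz":0,"spin":0,"claw":0}])

```text
time: 3.22
position: [0.4895, -0.1756, 0.2755]
tool_rot: [-3.135, 0.142, 0.013]
ft_force: [-7.7, 4.4, 3.6]
grip_width: 0.005
```

Call:
step_arm(increments=[{"tx":-0.02,"ty":0,"tz":0,"spin":0,"claw":0},{"tx":-0.02,"ty":0,"tz":-0.04,"spin":0,"claw":0},{"tx":-0.02,"ty":0,"tz":-0.08,"spin":0,"claw":0},{"tx":-0.02,"ty":0,"tz":-0.12,"spin":0,"claw":0.5},{"tx":-0.02,"ty":0,"tz":-0.15,"spin":0,"claw":1},{"tx":-0.02,"ty":0,"tz":-0.15,"spin":0,"claw":1}])

```text
time: 3.72
position: [0.4729, -0.1753, 0.4342]
tool_rot: [3.133, -0.142, 0.018]
ft_force: [0.8, 0.1, -0.1]
grip_width: 0.147
```

Run:
```python
from h import *
for n in("scene","top"): cv2.imwrite(f"pics/{n}3.png",imaging.get_image(n))
s=cv2.imread("pics/scene3.png");t=cv2.imread("pics/top3.png")
kn=min(dark("scene",s,(285,285,360,380),62),key=lambda r:np.hypot(*(r[2]-[323,322])))[2];kt=min(dark("top",t,(365,130,405,170)),key=lambda r:np.hypot(*(r[2]-[384,149])))
print(kn,kt)
print(tri(kn,kt[2]))
# thali by hull in both views from the region's edges, world circle fit (rim plane)
for n,u in(("scene",(421,271)),("top",(274,160))):
    i=cv2.GaussianBlur(cv2.imread(f"pics/{n}0.png"),(3,3),0).astype(int); 
    c0=plane(n,u,.022); pts=[]
    for a in np.radians(np.arange(0,360,5)):
        d=np.array([np.cos(a),np.sin(a),0]); r=np.arange(.110,.170,.001)
        px=np.array([proj(n,c0+d*x) for x in r]).round().astype(int); b=i[px[:,1],px[:,0],:]
        sat=b[:,0]-b[:,2]           # bluish steel vs warm table
        g=sat[:-6]-sat[6:]; pts.append((c0+d*r[g.argmax()+3])[:2])
    p=np.array(pts); keep=np.ones(len(p),bool)
    for _ in range(4):
        A=np.c_[2*p[keep],np.ones(keep.sum())];s_=np.linalg.lstsq(A,(p[keep]**2).sum(1),rcond=None)[0];R=np.sqrt(s_[2]+s_[:2]@s_[:2])
        e=abs(np.linalg.norm(p-s_[:2],axis=1)-R);keep=e<max(.004,np.median(e))
    print(n,"thali",s_[:2],R,keep.sum())
go(yaw=84.8)
cv2.imwrite("pics/c3.png",np.hstack([cv2.resize(s[250:390,250:390],(400,400)),cv2.resize(t[90:230,230:440],(400,267))[:, :]]) if 0 else cv2.resize(s[230:390,240:400],(500,500)))
```

```text
[322.4 322. ] (np.int32(183), [13, 12, 15, 16], array([384.6, 149.3]))
(array([ 0.65653295, -0.16900171,  0.16556221]), np.float64(0.001316246621018686))
scene thali [0.67085669 0.18901419] 0.13881381508075288 72
top thali [0.66898516 0.18923172] 0.13866131440872723 72
now [ 0.4717 -0.1751  0.4283] ydir -95.2 F [ 0.7  0.2 -0.1] w 0.237 t 3.82 q7 -1.36 zax [ 0.003 -0.002 -1.   ] spin -0.0
```

View pics/c3.png

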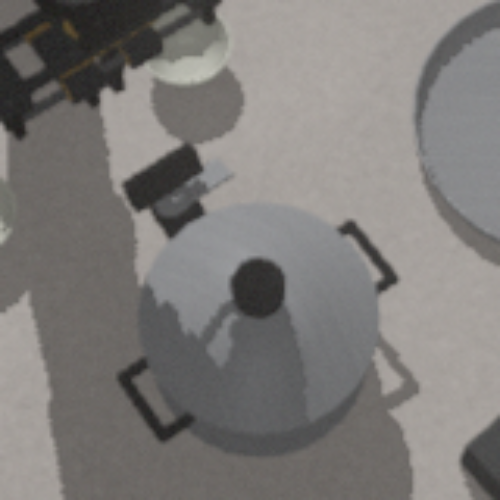

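The clip is fully open against its stop (bar tangential at crop ≈(160,175)), and the lid is still seated with the knob unmoved. The thali is consistent in both views (0.670, 0.189; radius 139 mm, expected 140).

```bash
python3 -c "
from h import *
go([.6565,-.169,.42],[.6565,-.169,.331],yaw=84.8)"
```

```text
now [ 0.4717 -0.1751  0.4283] ydir -95.2 F [ 0.7  0.2 -0.1] w 0.237 t 3.82 q7 -1.36 zax [ 0.003 -0.002 -1.   ] spin -0.0
[ 0.1835 -0.0229  0.0088]
[ 0.1832 -0.023   0.0978]
```

Call:
step_arm(increments=[{"tx":0.03,"ty":-0.004,"tz":0,"spin":0,"claw":1},{"tx":0.065,"ty":-0.008,"tz":0,"spin":0,"claw":1},{"tx":0.1,"ty":-0.013,"tz":0,"spin":0,"claw":1},{"tx":0.135,"ty":-0.018,"tz":0,"spin":0,"claw":1},{"tx":0.165,"ty":-0.022,"tz":0,"spin":0,"claw":1},{"tx":0.183,"ty":-0.023,"tz":0,"spin":0,"claw":1},{"tx":0.183,"ty":-0.023,"tz":0,"spin":0,"claw":1},{"tx":0.183,"ty":-0.023,"tz":0,"spin":0,"claw":1}])

```text
time: 4.48
position: [0.656, -0.1683, 0.4236]
tool_rot: [-3.137, 0.141, 0.007]
ft_force: [0.2, 0.0, -0.0]
grip_width: 0.85
```

```bash
python3 -c "
from h import *
go([.6565,-.169,.331],yaw=84.8)"
```

```text
now [ 0.656  -0.1683  0.4236] ydir -95.1 F [ 0.2  0.  -0. ] w 0.850 t 4.48 q7 -1.56 zax [-0.004  0.002 -1.   ] spin 0.1
[0.001  0.0008 0.0926]
```

Call:
step_arm(increments=[{"tx":0.001,"ty":0.001,"tz":0,"spin":0,"claw":1},{"tx":0.001,"ty":0.001,"tz":0.025,"spin":0,"claw":1},{"tx":0.001,"ty":0.001,"tz":0.05,"spin":0,"claw":1},{"tx":0.001,"ty":0.001,"tz":0.07,"spin":0,"claw":1},{"tx":0.001,"ty":0.001,"tz":0.085,"spin":0,"claw":1},{"tx":0.001,"ty":0.001,"tz":0.092,"spin":0,"claw":1},{"tx":0.001,"ty":0.001,"tz":0.092,"spin":0,"claw":1},{"tx":0.001,"ty":0.001,"tz":0.092,"spin":0,"claw":1}])

```text
time: 5.15
position: [0.6561, -0.1699, 0.3354]
tool_rot: [3.138, -0.143, 0.001]
ft_force: [0.1, 0.1, 0.4]
grip_width: 1.002
```

Call:
step_arm(increments=[{"tx":0,"ty":0,"tz":0,"spin":0,"claw":0.6},{"tx":0,"ty":0,"tz":0,"spin":0,"claw":0.5},{"tx":0,"ty":0,"tz":0,"spin":0,"claw":0.4},{"tx":0,"ty":0,"tz":0,"spin":0,"claw":0.3},{"tx":0,"ty":0,"tz":0,"spin":0,"claw":0.2},{"tx":0,"ty":0,"tz":0,"spin":0,"claw":0.2},{"tx":0,"ty":0,"tz":0,"spin":0,"claw":0.2},{"tx":0,"ty":0,"tz":0,"spin":0,"claw":0.2}], force=35)

```text
time: 5.82
position: [0.6566, -0.1691, 0.3347]
tool_rot: [-3.138, 0.142, 0.0]
ft_force: [0.9, 2.5, 0.9]
grip_width: 0.477
```

```bash
python3 -c "
from h import *
go([.6565,-.169,.331],yaw=84.8)"
```

```text
now [ 0.6566 -0.1691  0.3347] ydir -95.2 F [0.9 2.5 0.9] w 0.477 t 5.82 q7 -1.58 zax [ 0.     0.001 -1.   ] spin 0.0
[-0.0001 -0.0001  0.0037]
```

Width 0.477 ≈ 41.5 mm, the knob's diameter, so the grip is good. Lifting.

Call:
step_arm(increments=[{"tx":0,"ty":0,"tz":-0.006,"spin":0,"claw":0.2},{"tx":0,"ty":0,"tz":-0.014,"spin":0,"claw":0.2},{"tx":0,"ty":0,"tz":-0.024,"spin":0,"claw":0.2},{"tx":0,"ty":0,"tz":-0.036,"spin":0,"claw":0.2},{"tx":0,"ty":0,"tz":-0.05,"spin":0,"claw":0.2},{"tx":0,"ty":0,"tz":-0.064,"spin":0,"claw":0.2},{"tx":0,"ty":0,"tz":-0.075,"spin":0,"claw":0.2},{"tx":0,"ty":0,"tz":-0.075,"spin":0,"claw":0.2}])

```text
time: 6.48
position: [0.6571, -0.1695, 0.4139]
tool_rot: [3.137, -0.142, 0.009]
ft_force: [1.0, -0.5, -3.0]
grip_width: 0.476
```

Run:
```python
from h import *
go([.67,.189,.41])
s=imaging.get_image("scene"); cv2.imwrite("pics/c4.png",s)
```

```text
now [ 0.6571 -0.1695  0.4139] ydir -95.2 F [ 1.  -0.5 -3. ] w 0.476 t 6.48 q7 -1.56 zax [ 0.006 -0.002 -1.   ] spin 0.0
[-0.0197 -0.3582  0.0034]
```

View pics/c4.png

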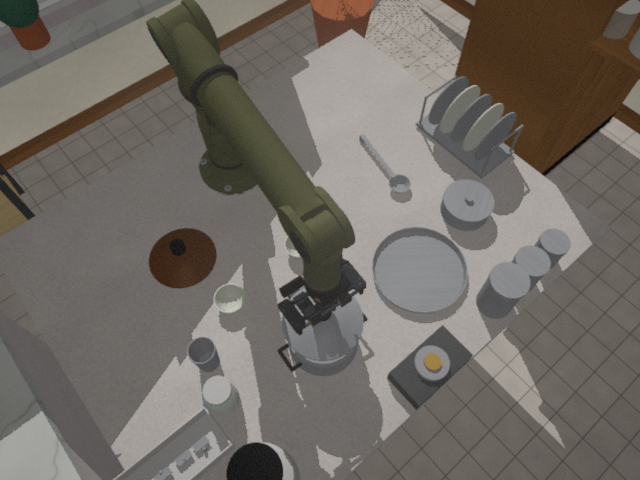

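The lid hangs from the gripper over the casserole (scene ≈(323,325)), with the way to the thali (421,271) free. Carrying it over.

Call:
step_arm(increments=[{"tx":0,"ty":-0.008,"tz":0,"spin":0,"claw":0.2},{"tx":-0.001,"ty":-0.025,"tz":0,"spin":0,"claw":0.2},{"tx":-0.002,"ty":-0.048,"tz":0,"spin":0,"claw":0.2},{"tx":-0.004,"ty":-0.073,"tz":0,"spin":0,"claw":0.2},{"tx":-0.005,"ty":-0.098,"tz":0,"spin":0,"claw":0.2},{"tx":-0.007,"ty":-0.123,"tz":0,"spin":0,"claw":0.2},{"tx":-0.008,"ty":-0.148,"tz":0,"spin":0,"claw":0.2},{"tx":-0.01,"ty":-0.173,"tz":0,"spin":0,"claw":0.2}])

```text
time: 7.2
position: [0.6617, 0.0055, 0.4083]
tool_rot: [-3.138, 0.141, 0.004]
ft_force: [0.7, -0.5, -4.7]
grip_width: 0.477
```

Call:
step_arm(increments=[{"tx":-0.001,"ty":-0.025,"tz":0,"spin":0,"claw":0.2},{"tx":-0.003,"ty":-0.05,"tz":0,"spin":0,"claw":0.2},{"tx":-0.004,"ty":-0.075,"tz":0,"spin":0,"claw":0.2},{"tx":-0.005,"ty":-0.1,"tz":0,"spin":0,"claw":0.2},{"tx":-0.007,"ty":-0.125,"tz":0,"spin":0,"claw":0.2},{"tx":-0.008,"ty":-0.148,"tz":0,"spin":0,"claw":0.2},{"tx":-0.009,"ty":-0.168,"tz":0,"spin":0,"claw":0.2},{"tx":-0.009,"ty":-0.18,"tz":0,"spin":0,"claw":0.2}])

```text
time: 7.87
position: [0.6682, 0.1878, 0.4083]
tool_rot: [-3.137, 0.135, 0.005]
ft_force: [0.0, -0.1, -4.4]
grip_width: 0.475
```

Run:
```python
from h import *
go([.67,.189,.27],[.67,.189,.2507])
```

```text
now [0.6682 0.1878 0.4083] ydir -94.9 F [ 0.  -0.1 -4.4] w 0.475 t 7.87 q7 -2.12 zax [-0.003  0.002 -1.   ] spin 0.0
[ 0.0021 -0.0011  0.1383]
[ 0.0022 -0.0011  0.1576]
```

Call:
step_arm(increments=[{"tx":0.002,"ty":-0.001,"tz":0.015,"spin":0,"claw":0.2},{"tx":0.002,"ty":-0.001,"tz":0.035,"spin":0,"claw":0.2},{"tx":0.002,"ty":-0.001,"tz":0.057,"spin":0,"claw":0.2},{"tx":0.002,"ty":-0.001,"tz":0.08,"spin":0,"claw":0.2},{"tx":0.002,"ty":-0.001,"tz":0.1,"spin":0,"claw":0.2},{"tx":0.002,"ty":-0.001,"tz":0.118,"spin":0,"claw":0.2},{"tx":0.002,"ty":-0.001,"tz":0.13,"spin":0,"claw":0.2},{"tx":0.002,"ty":-0.001,"tz":0.138,"spin":0,"claw":0.2}])

```text
time: 8.53
position: [0.6712, 0.1825, 0.2683]
tool_rot: [3.136, -0.145, -0.006]
ft_force: [-0.6, -0.2, -3.9]
grip_width: 0.471
```

Call:
step_arm(increments=[{"tx":0,"ty":0,"tz":0.003,"spin":0,"claw":0.2},{"tx":0,"ty":0,"tz":0.006,"spin":0,"claw":0.2},{"tx":0,"ty":0,"tz":0.009,"spin":0,"claw":0.2},{"tx":0,"ty":0,"tz":0.011,"spin":0,"claw":0.2},{"tx":0,"ty":0,"tz":0.012,"spin":0,"claw":0.2},{"tx":0,"ty":0,"tz":0.012,"spin":0,"claw":0.2}])

```text
time: 9.03
position: [0.6717, 0.1847, 0.2601]
tool_rot: [-3.138, 0.142, -0.001]
ft_force: [-0.5, 0.2, -4.8]
grip_width: 0.471
```

Run:
```python
from h import *
go([.67,.189,.2507])
```

```text
now [0.6717 0.1847 0.2601] ydir -95.2 F [-0.5  0.2 -4.8] w 0.471 t 9.03 q7 -2.16 zax [ 0.001 -0.    -1.   ] spin 0.0
[-0.0021 -0.0042  0.0094]
```

Still hanging (4.8 N), 9 mm to go. Lowering slowly.

Call:
step_arm(increments=[{"tx":-0.001,"ty":-0.002,"tz":0.002,"spin":0,"claw":0.2},{"tx":-0.002,"ty":-0.004,"tz":0.004,"spin":0,"claw":0.2},{"tx":-0.002,"ty":-0.004,"tz":0.006,"spin":0,"claw":0.2},{"tx":-0.002,"ty":-0.004,"tz":0.007,"spin":0,"claw":0.2},{"tx":-0.002,"ty":-0.004,"tz":0.007,"spin":0,"claw":0.2},{"tx":-0.002,"ty":-0.004,"tz":0.007,"spin":0,"claw":0.2}])

```text
time: 9.53
position: [0.67, 0.1886, 0.2525]
tool_rot: [3.138, -0.142, -0.0]
ft_force: [0.5, -0.2, -3.8]
grip_width: 0.475
```

Call:
step_arm(increments=[{"tx":0,"ty":0,"tz":0.001,"spin":0,"claw":0.2},{"tx":0,"ty":0,"tz":0.002,"spin":0,"claw":0.2},{"tx":0,"ty":0,"tz":0.002,"spin":0,"claw":0.2},{"tx":0,"ty":0,"tz":0.002,"spin":0,"claw":0.2}])

```text
time: 9.87
position: [0.6701, 0.1886, 0.2508]
tool_rot: [3.138, -0.142, 0.001]
ft_force: [0.3, 0.7, -3.5]
grip_width: 0.472
```

Call:
step_arm(increments=[{"tx":0,"ty":0,"tz":0.001,"spin":0,"claw":0.2},{"tx":0,"ty":0,"tz":0.001,"spin":0,"claw":0.2},{"tx":0,"ty":0,"tz":0.002,"spin":0,"claw":0.2},{"tx":0,"ty":0,"tz":0.002,"spin":0,"claw":0.2}])

```text
time: 10.2
position: [0.6701, 0.1886, 0.2507]
tool_rot: [3.138, -0.143, 0.001]
ft_force: [-3.7, -2.7, 6.9]
grip_width: 0.472
```

Call:
step_arm(increments=[{"tx":0,"ty":0,"tz":0.001,"spin":0,"claw":0.2},{"tx":0,"ty":0,"tz":0.001,"spin":0,"claw":0.2},{"tx":0,"ty":0,"tz":0.001,"spin":0,"claw":0.2}])

```text
time: 10.45
position: [0.67, 0.1887, 0.2507]
tool_rot: [3.138, -0.143, 0.002]
ft_force: [-6.1, -3.1, 11.6]
grip_width: 0.481
```

Contact exactly at the expected height. Relieve the press, then release.

Call:
step_arm(increments=[{"tx":0,"ty":0,"tz":-0.002,"spin":0,"claw":0.2},{"tx":0,"ty":0,"tz":-0.002,"spin":0,"claw":0.55},{"tx":0,"ty":0,"tz":-0.002,"spin":0,"claw":0.75},{"tx":0,"ty":0,"tz":-0.002,"spin":0,"claw":1},{"tx":0,"ty":0,"tz":-0.002,"spin":0,"claw":1},{"tx":0,"ty":0,"tz":-0.002,"spin":0,"claw":1},{"tx":0,"ty":0,"tz":-0.002,"spin":0,"claw":1},{"tx":0,"ty":0,"tz":-0.002,"spin":0,"claw":1}])

```text
time: 11.12
position: [0.67, 0.1888, 0.2496]
tool_rot: [-3.138, 0.142, -0.0]
ft_force: [0.5, -0.2, 0.5]
grip_width: 0.916
```

Call:
step_arm(increments=[{"tx":0,"ty":0,"tz":-0.015,"spin":0,"claw":1},{"tx":0,"ty":0,"tz":-0.04,"spin":0,"claw":1},{"tx":0,"ty":0,"tz":-0.07,"spin":0,"claw":1},{"tx":0,"ty":0,"tz":-0.1,"spin":0,"claw":1},{"tx":0,"ty":0,"tz":-0.13,"spin":0,"claw":1},{"tx":-0.03,"ty":0,"tz":-0.15,"spin":0,"claw":1},{"tx":-0.06,"ty":0,"tz":-0.15,"spin":0,"claw":1},{"tx":-0.09,"ty":0,"tz":-0.15,"spin":0,"claw":1}])

```text
time: 11.78
position: [0.5796, 0.1976, 0.4028]
tool_rot: [-3.136, 0.142, -0.006]
ft_force: [0.4, 0.6, 0.1]
grip_width: 1.0
```

Call:
step_arm(increments=[{"tx":-0.03,"ty":0,"tz":0,"spin":0,"claw":1},{"tx":-0.06,"ty":0,"tz":0,"spin":0,"claw":1},{"tx":-0.08,"ty":0,"tz":0,"spin":0,"claw":1},{"tx":-0.09,"ty":0,"tz":0,"spin":0,"claw":1},{"tx":-0.09,"ty":0,"tz":0,"spin":0,"claw":1},{"tx":-0.09,"ty":0,"tz":0,"spin":0,"claw":1}])

```text
time: 12.28
position: [0.4912, 0.2049, 0.4008]
tool_rot: [3.138, -0.142, 0.004]
ft_force: [0.7, -0.5, 0.3]
grip_width: 1.002
```

Run:
```python
from h import *
go()
for n in("scene","top"): cv2.imwrite(f"pics/{n}5.png",imaging.get_image(n))
s=cv2.imread("pics/scene5.png");t=cv2.imread("pics/top5.png")
for n,i,b in(("scene",s,(380,220,460,310)),("top",t,(240,110,310,200))): print(n,dark(n,i,b,62 if n=="scene" else 45,40))
print(proj("scene",(.67,.189,.081)),proj("top",(.67,.189,.081)))
cv2.imwrite("pics/c5.png",np.hstack([cv2.resize(s[190:390,240:480],(400,333)),cv2.resize(t[90:290,210:450],(400,333))]))
```

```text
now [0.4912 0.2049 0.4008] ydir -95.2 F [ 0.7 -0.5  0.3] w 1.002 t 12.28 q7 -2.16 zax [ 0.003 -0.    -1.   ] spin 0.0
scene [(np.int32(182), [35, 31, 15, 16], array([422.2, 258.3]))]
top [(np.int32(45), [58, 0, 12, 4], array([303.3, 111.4])), (np.int32(156), [23, 40, 14, 14], array([269.4, 156.6])), (np.int32(554), [0, 43, 49, 47], array([262.8, 187.1]))]
[422.13690566 258.04999048] [268.66156632 156.57252447]
```

View pics/c5.png

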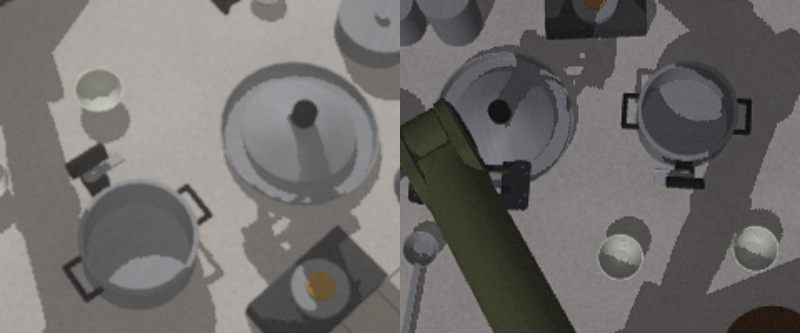

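The lid lies centred and upright in the thali. Its knob is at scene (422.2,258.3) and top (269.4,156.6), both within 1 px of where a flat, centred lid should show it. The clip bar is still tangential, and the arm is clear.

```bash
python3 -c "
from bench import workorder; print(workorder.close_job())"
```

```text
the job is handed in; nothing more can be done
None
```

I turned the clip to its open detent while the lid was still on, then lifted the lid by its knob and set it down in the middle of the thali. I handed the job in at about 12.3 s of the 66 s allowed; no verdict was reported.

- **Clip:** I pushed the outer end of the bar with the shut fingers. It snapped over, and a further nudge met the stop at about 8 N. The final pictures show it still open.
- **Lid:** I gripped the knob at 41.5 mm, against 42 mm given. The lid touched down at the height I had worked out, and I saw about 12 N at the wrist at most before releasing.
- **Last checks:** In both views the knob is within 1 px (about 2 mm) of where a flat, centred lid would show it. The thali is where it was measured at the start. The gripper is open and clear, with no wrist force beyond noise.
- **Bystanders:** I judged by eye only that they had not moved, in the last crops, which do not show the tumbler or the pickle jar. The full view during the lift showed nothing disturbed.
- **Disagreement:** My first rough circle fits put the thali 5–40 mm off. I dropped them for the later fit, where the two views agreed within 2 mm.

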